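Transfer wrapped gift boxes to the dispatch rack in reverse order

ROBOT

A 6-joint arm with a two-finger parallel gripper is mounted at the origin on the work surface. World frame = base frame: x ahead of the robot, y to its left, z up, the work surface at z = 0. Lengths are in m, angles in rad, forces in N, time in s.
With the tool pointing down it reaches from about 0.275 to 0.85 m from the base axis. Payload 19 kg.
Tool frame: the origin (TCP) lies midway between the tips of the shut fingers; the grasp point (between the pads) lies 19 mm behind it (bot.grasp_offset is the distance from the TCP to the grasp point, in m); z points along the fingers, y is the line along which they close (so a half turn about z gives the same grasp; the last joint's range is limited). The gripper opens to 85 mm and grips with 20 to 120 N. Pads are 22 mm wide; open, the fingers measure 114 mm over their backs; the gripper's body (76 mm by 85 mm) begins 54 mm behind the grasp point. The pads swing forward as they close: fully open they stand 13 mm farther back than shut.
Start: joints at [-1.34, 0.15, 1.437, -0, 1.554, -0.134], TCP at [0.205, -0.537, 0.231] pointing down, gripper open.
Joint ranges: [-2.8, 2.8], [-0.68, 2.1], [0.12, 2.68], [-1.39, 4.53], [0.16, 2.79], [-2.81, 2.81]. Speed limits (rad/s): [1.89, 1.89, 2.22, 3.01, 3.01, 3.01].

INTERFACE

Orientations are given as a rotation vector (axis times angle).
In Python, from rig import monitor, imaging, bot gives the robot as it stands.
- The arm moves only by the shell command python3 -m inch 'ROWS' [OPENING] [FORCE]. ROWS is a JSON list that holds a single list of rows (three levels of brackets), with 1 to 5 rows, each of 4 numbers: dx, dy, dz in shares of 0.5 m (1.0 is 0.5 m), then a turn about the tool's z in a scale on which 1.0 is 2 rad; each row is the pose to reach, as a shift and turn from the pose commanded when the command began, along the tool's axes at that moment; what a row does not reach only later rows make up. A row lasts 1/8 s, in which the tool goes at most 0.0625 m and 0.188 rad, less where a joint would pass 70% of its speed; a pose out of reach is approached as far as the arm can. OPENING is the opening from 0.0 (shut) to 1.0 (fully open), set as the command begins (- or left out keeps the last). The fingers move at their own pace and stop on an object; FORCE is the grip in N (left out, the last holds). Time passes only in rows, so rows that do not move let the fingers close. It prints the time, the measured TCP pose, the force, the opening and the grip force at its end. Shift and turn numbers lie between -1 and 1, and a call with a number outside is refused. Input that does not fit is refused with a message, and nothing moves.
- monitor.get_state(): the state, without advancing time (a new reading comes with each control period).
- imaging.grab_frame(name): name is "scene" or "top" or "wrist"; returns the picture (400x640x3 uint8, blue, green, red); there is no depth.
- imaging.camera_info(name): a dict with "mtx" (3x3 intrinsics, pixels), "R" (3x3) and "t" (3): a world point X has camera coordinates R X + t. Camera axes: x right, y down, z forward; pixel columns grow to the right and rows downward; lengths in m; the calibration is good to about 2 mm. A picture is of the moment at which its call begins: read the wrist's pose just before it. camera_info takes no time and is no camera call; for the wrist camera it gives the pose at the moment of the call.
- bot.hand_in(): hands the job in; it is judged then, once.
The state is a dict: "t": time; "qpos": joint angles; "joint_velocities": joint speeds; "joint_efforts": joint torques, N m; "tcp_pos": TCP position; "ee_rot": TCP orientation; "ft_force": force on the tool from outside, world axes, zero at the start; "torque": the same for the moment, N m; "opening": opening from 0.0 (shut) to 1.0 (fully open); "grip_force": force on a finger pad.
Only numpy, scipy, OpenCV 4.12 (cv2) and the standard library are available. Lean on these libraries where they do the work, as an engineer would, in place of code of your own. Each camera call takes 0.05 s, during which the arm holds its last target. There are 200 camera calls.

TASK

Move the four colour-banded gift boxes from the white wrapping rack to the black dispatch rack in reverse order, counting each rack from its pink end: the box that now stands next to the white rack's pink end goes in the black rack's slot farthest from its pink end, and so on, until the one now farthest from pink stands next to pink. Leave each box standing upright on the floor of its own slot, and do not tip any box over on the way.

Things in the scene. Friction and masses are not known exactly. Their poses are not given: they have to be found in the camera images.
- wrap_rack: White rack, fixed; holds the boxes at the start. Origin: centre of its underside; z up, y along the row to its pink end block (80x16x44 mm high, at y=139 mm). Slot centres x=0, y=96, 32, -32, -96 mm; slots 68 (x) by 58 (y) mm, floor 8 mm above the table; dividers 6 mm thick, 30 high; long walls 6 mm thick, 20 high, outer faces x=+-40. Ledge at x=-40 to -66, 12 high, carries the colour cards.
- dispatch_rack: Black rack, fixed, on the other side of the table (left or right), its four slots empty at the start. Same origin, axes, slots, walls and sizes as the white rack, with its own pink end block at +y, but no ledge and no cards. A box stands in a slot with its underside 8 mm above the table.
- box_red: Loose dark brown gift box, a 22 mm wide red band over its top and sides. 50 (x) by 40 (y) by 85 mm high (z), 0.1 to 0.2 kg, firm. Origin: centre of its underside. Starts upright in a slot of the white rack, x across the row: neighbours along the row are 24 mm apart, the two faces across the row (50 mm apart) are free to grasp above the 20 mm walls.
- box_yellow: Loose dark brown gift box, a 22 mm wide yellow band over its top and sides. 50 (x) by 40 (y) by 85 mm high (z), 0.1 to 0.2 kg, firm. Origin: centre of its underside. Starts upright in a slot of the white rack, x across the row: neighbours along the row are 24 mm apart, the two faces across the row (50 mm apart) are free to grasp above the 20 mm walls.
- box_green: Loose dark brown gift box, a 22 mm wide green band over its top and sides. 50 (x) by 40 (y) by 85 mm high (z), 0.1 to 0.2 kg, firm. Origin: centre of its underside. Starts upright in a slot of the white rack, x across the row: neighbours along the row are 24 mm apart, the two faces across the row (50 mm apart) are free to grasp above the 20 mm walls.
- box_blue: Loose dark brown gift box, a 22 mm wide blue band over its top and sides. 50 (x) by 40 (y) by 85 mm high (z), 0.1 to 0.2 kg, firm. Origin: centre of its underside. Starts upright in a slot of the white rack, x across the row: neighbours along the row are 24 mm apart, the two faces across the row (50 mm apart) are free to grasp above the 20 mm walls.
- card_red: Red card, 20 (x) by 34 (y) by 3 mm, fixed flat on the white rack's ledge next to the slot where the red-banded box stands at the start; it stays there and so keeps the record of the starting order. Origin: centre of its underside.
- card_yellow: Yellow card, 20 (x) by 34 (y) by 3 mm, fixed flat on the white rack's ledge next to the slot where the yellow-banded box stands at the start; it stays there and so keeps the record of the starting order. Origin: centre of its underside.
- card_green: Green card, 20 (x) by 34 (y) by 3 mm, fixed flat on the white rack's ledge next to the slot where the green-banded box stands at the start; it stays there and so keeps the record of the starting order. Origin: centre of its underside.
- card_blue: Blue card, 20 (x) by 34 (y) by 3 mm, fixed flat on the white rack's ledge next to the slot where the blue-banded box stands at the start; it stays there and so keeps the record of the starting order. Origin: centre of its underside.

How it is judged:
By the outcome, as a careful person would: the job done as asked, in the order asked, and still so for the second after the job is handed in, with the robot touching nothing.
It also fails if it takes over 99 s, if anything falls off the work surface, if the arm or the gripper's body presses on something with over 40 N, if the wrist force passes 120 N, or if a joint passes its speed limit or range.

## Working session

There is one attempt and no reset: what is moved stays moved. The work goes in short steps, Python scripts to look and compute and a shell command to move; the robot and the scene stay as the last step left them, time stands still between calls to the robot, and variables do not carry over. Pictures are saved under pics/ and viewed, at most 14 in all, crops included, and the job is handed in when it is done.

```bash
mkdir -p pics
python3 - <<'E'
from rig import monitor, imaging, bot
import cv2
for n in("top","scene"):
    cv2.imwrite(f"pics/{n}0.png",imaging.grab_frame(n))
    c=imaging.camera_info(n);print(n,c)
s=monitor.get_state();print(s, bot.grasp_offset)
E
```

```text
top {'mtx': array([[432.5675207 ,   0.        , 321.67300459],
       [  0.        , 432.5675207 , 200.05547418],
       [  0.        ,   0.        ,   1.        ]]), 'R': array([[-0.00896826, -0.99971509,  0.02212045],
       [-0.98694656,  0.00529217, -0.16096112],
       [ 0.16079819, -0.02327525, -0.98671283]]), 't': array([-0.0277728 ,  0.49851044,  0.80383987])}
scene {'mtx': array([[447.2681459 ,   0.        , 327.78868342],
       [  0.        , 447.2681459 , 202.72678372],
       [  0.        ,   0.        ,   1.        ]]), 'R': array([[ 0.79621776,  0.60484628, -0.01408021],
       [ 0.42479002, -0.57546089, -0.69885492],
       [-0.43080241,  0.55045957, -0.71512484]]), 't': array([-0.40972123, -0.17025771,  1.29267197])}
{'t': 0.1, 'qpos': array([-1.33999241e+00,  1.50923256e-01,  1.43793505e+00,  1.02437166e-05,
        1.55382271e+00, -1.33993722e-01]), 'joint_velocities': array([ 8.80651812e-04, -6.48727567e-04, -4.12378678e-05,  1.16101499e-04,
       -1.97907492e-04,  9.18419733e-05]), 'joint_efforts': array([ 5.36871332e-03, -7.14379478e+01, -5.71796179e+01, -2.76671371e-04,
        7.09589964e-03,  2.86845261e-05]), 'tcp_pos': array([ 0.20507415, -0.5369503 ,  0.23075898]), 'ee_rot': array([-3.08840854e+00, -5.69653171e-01,  6.66287040e-05]), 'ft_force': array([0.7101294 , 0.99487922, 0.77433267]), 'torque': array([ 0.04529883, -0.05925937,  0.00616498]), 'grip_force': 0.0, 'opening': 1.0060630108014694} 0.0187
```

View pics/top0.png

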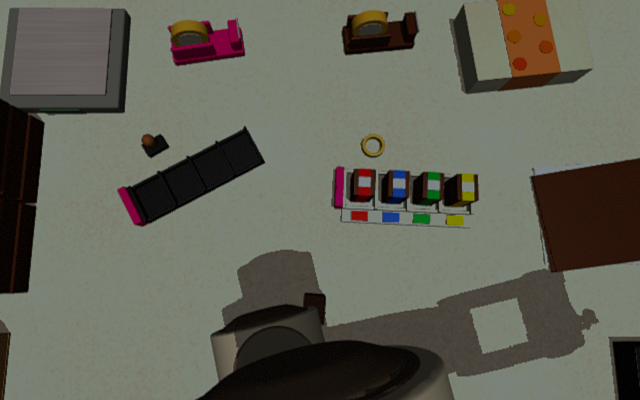

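View pics/scene0.png

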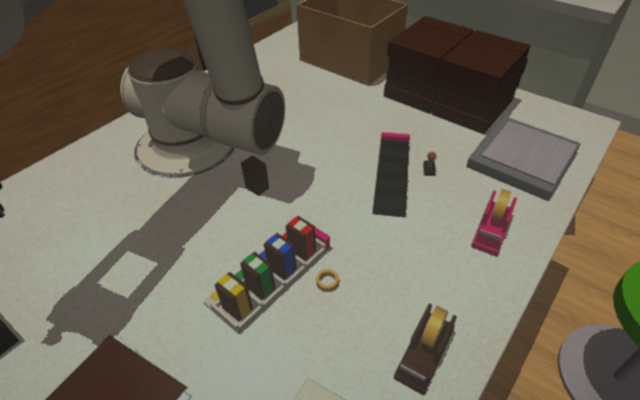

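The order from the white rack's pink end (340,187) is red (363), blue (398), green (432), yellow (466). The black rack runs from its pink end at (132,206) to (255,145), with a small stamp nearby at (153,145). There is also a dark block at (315,305) beside the arm to check.

```bash
cat > h.py <<'E'
import numpy as np, cv2
from rig import monitor, imaging, bot
from scipy.spatial.transform import Rotation as Ro
def ray(n,p):
    c=imaging.camera_info(n);d=c["R"].T@np.linalg.inv(c["mtx"])@[p[0],p[1],1.];return -c["R"].T@c["t"],d
def plane(n,p,z):
    o,d=ray(n,p);return o+d*(z-o[2])/d[2]
def tri(p,q,a="top",b="scene"):
    o1,d1=ray(a,p);o2,d2=ray(b,q);s=np.linalg.lstsq(np.c_[d1,-d2],o2-o1,rcond=None)[0]
    A=o1+s[0]*d1;B=o2+s[1]*d2;return (A+B)/2,np.linalg.norm(A-B)
HUE={"red":(0,5),"yellow":(24,34),"green":(45,75),"blue":(100,120),"pink":(155,172)}
def blobs(im,col,smin=130,vmin=60,amin=25):
    h=cv2.cvtColor(im,cv2.COLOR_BGR2HSV);lo,hi=HUE[col]
    m=cv2.inRange(h,(lo,smin,vmin),(hi,255,255))
    cs,_=cv2.findContours(m,cv2.RETR_EXTERNAL,cv2.CHAIN_APPROX_NONE)
    return sorted([c for c in cs if cv2.contourArea(c)>amin],key=cv2.contourArea,reverse=True)
def go(x,y,z,yaw):
    "shift and turn in tool axes to a TCP target; yaw = world direction of tool y (mod pi)"
    s=monitor.get_state();R=Ro.from_rotvec(s["ee_rot"]).as_matrix()
    d=R.T@(np.array([x,y,z])-s["tcp_pos"]);l=np.array([np.cos(yaw),np.sin(yaw),0]);v=R.T@l
    t=np.arctan2(-v[0],v[1]);t=(t+np.pi/2)%np.pi-np.pi/2
    print("shift",d.round(4),"turn",round(t,3),"q",s["qpos"].round(2),"tilt",np.degrees(np.arccos(-R[2,2])).round(2))
E
python3 - <<'E'
from h import *
for n in("top","scene"):
    im=cv2.imread(f"pics/{n}0.png")
    for c in HUE:
        for b in blobs(im,c)[:5]:
            r=cv2.minAreaRect(b);m=cv2.moments(b)
            print(n,c,cv2.contourArea(b),np.round(r[0]),np.round(r[1]),round(r[2]),"cen",round(m["m10"]/m["m00"],1),round(m["m01"]/m["m00"],1), plane(n,r[0],.015).round(3))
print("dark",tri((315,305),(255,175)),"stamp",tri((149,140),(432,156)))
a=cv2.imread("pics/top0.png")[130:235,105:275];b=cv2.imread("pics/top0.png")[155:240,325:490]
a=cv2.resize(a,(800,494),interpolation=cv2.INTER_CUBIC);cv2.imwrite("pics/black.png",a)
E
```

```text
top red 132.0 [359. 216.] [ 9. 16.] 90 cen 359.2 215.2 [ 0.471 -0.107  0.015]
top red 93.5 [364. 191.] [ 8. 12.] 90 cen 364.1 191.0 [ 0.521 -0.118  0.015]
top red 77.0 [364. 172.] [ 7. 12.] 90 cen 364.3 172.3 [ 0.559 -0.119  0.015]
top yellow 323.5 [373. 145.] [20. 20.] 90 cen 373.3 145.1 [ 0.617 -0.139  0.015]
top yellow 134.5 [454. 220.] [ 9. 16.] 90 cen 453.9 219.7 [ 0.461 -0.298  0.015]
top yellow 96.0 [468. 196.] [ 8. 12.] 90 cen 468.0 196.0 [ 0.509 -0.329  0.015]
top yellow 95.0 [508.   9.] [10. 11.] 90 cen 508.4 8.9 [ 0.925 -0.445  0.015]
top yellow 77.5 [468. 178.] [ 7. 12.] 90 cen 467.5 177.5 [ 0.548 -0.332  0.015]
top green 124.5 [421. 218.] [ 9. 16.] 90 cen 421.4 218.3 [ 0.464 -0.231  0.015]
top green 87.0 [433. 194.] [12.  8.] 6 cen 432.6 194.1 [ 0.513 -0.258  0.015]
top green 73.0 [434. 176.] [ 7. 11.] 90 cen 433.4 175.6 [ 0.552 -0.261  0.015]
top blue 124.5 [390. 216.] [ 9. 15.] 90 cen 390.3 216.8 [ 0.468 -0.17   0.015]
top blue 88.0 [398. 192.] [ 9. 11.] 90 cen 398.5 192.8 [ 0.517 -0.188  0.015]
top blue 72.5 [399. 174.] [12.  8.] 5 cen 398.4 173.7 [ 0.556 -0.189  0.01
[... 903 characters left out ...]
.] [ 4. 10.] 53 cen 249.2 258.3 [ 0.447 -0.196  0.015]
scene blue 55.0 [285. 248.] [ 7. 10.] 45 cen 284.9 248.2 [ 0.491 -0.127  0.015]
scene blue 34.0 [272. 239.] [ 5. 10.] 51 cen 272.3 239.2 [ 0.451 -0.124  0.015]
scene pink 394.5 [495. 223.] [26. 59.] 22 cen 490.5 227.9 [0.836 0.221 0.015]
scene pink 108.0 [395. 136.] [26.  6.] 5 cen 395.3 136.0 [0.477 0.368 0.015]
scene pink 75.0 [509. 210.] [ 6. 27.] 20 cen 508.6 212.4 [0.847 0.281 0.015]
scene pink 72.5 [320. 234.] [16.  6.] 34 cen 321.1 234.8 [ 0.531 -0.049  0.015]
dark (array([ 0.29968004, -0.01683977,  0.05150322]), np.float64(0.000324999574595187)) stamp (array([0.61879822, 0.30688007, 0.05167592]), np.float64(0.004156385005527803))
```

View pics/black.png

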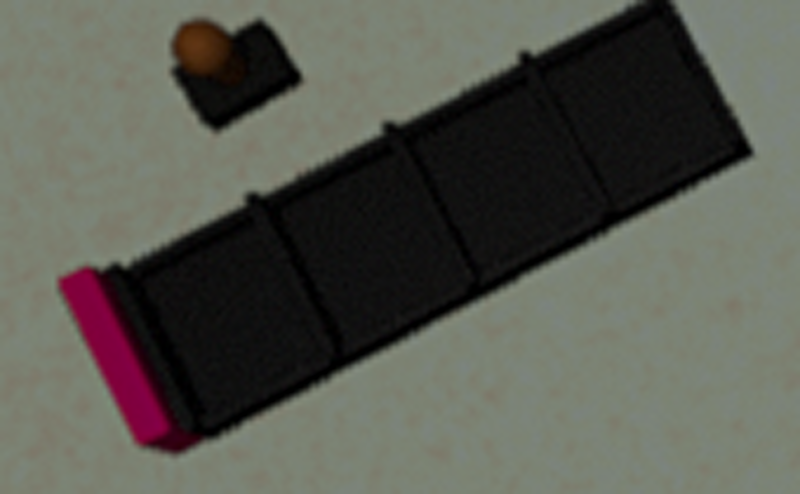

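The zoom shows the black rack's pink top centred near (130,206) px. The dividers' midpoints are at crop (294,277), (432,205) and (566,134). The stamp base sits clear at about crop (235,80), and the dark block is a real object near (0.30,-0.02), clear of my path. Next I'll fit both rack poses.

```bash
cat > fit.py <<'E'
from h import *
def fit(loc,w):
    loc,w=np.array(loc,float),np.array(w)
    a,b=loc-loc.mean(0),w-w.mean(0)
    th=np.arctan2((a[:,0]*b[:,1]-a[:,1]*b[:,0]).sum(),(a*b).sum());c,s=np.cos(th),np.sin(th);R=np.array([[c,-s],[s,c]])
    t=w.mean(0)-R@loc.mean(0);return th,t,R,((w-t-loc@R.T)*1e3).round(1)
E
python3 - <<'E'
from fit import *
Y=[.096,.032,-.032,-.096]
cards=[(359.2,215.2),(390.3,216.8),(421.4,218.3),(453.9,219.7)]
w=[plane("top",p,.015)[:2] for p in cards]+[plane("top",(339,186.4),.044)[:2]]
th,t,R,e=fit([(-.053,y) for y in Y]+[(0,.139)],w);print("white",th,t,e.tolist())
sc=[tri(p,q)[0].round(4).tolist() for p,q in zip([(364,0)],[(0,0)])]
W=[t+R@[0,y] for y in Y]
print("slots",np.round(W,4).tolist())
f=lambda a,b:(105+a/800*170-.4,130+b/494*105-.4)
w=[plane("top",f(*p),.03)[:2] for p in[(294,277),(432,205),(566,134)]]+[plane("top",(129.2,205.2),.044)[:2]]
th,t,R,e=fit([(0,.064),(0,0),(0,-.064),(0,.139)],w);print("black",th,t,e.tolist())
print("slots",np.round([t+R@[0,y] for y in Y],4).tolist())
st=[plane("top",f(*p),.01)[:2] for p in[(215,130),(300,80),(262,20)]];print("stamp local",[(R.T@(p-t)).round(3).tolist() for p in st])
# box tops: blobs on the top band faces (two red parts either side of the white tag) z=.093
for c,p in zip("rbgy",[((364.1,191.0),(364.3,172.3)),((398.5,192.8),(398.4,173.7)),((432.6,194.1),(433.4,175.6)),((468,196),(467.5,177.5))]):
    q=[plane("top",x,.093)[:2] for x in p];print(c,np.round(q,3).tolist(),((q[0]+q[1])/2).round(4))
im=cv2.imread("pics/top0.png")[155:235,325:490];cv2.imwrite("pics/white.png",cv2.resize(im,(800,388),interpolation=cv2.INTER_CUBIC))
E
```

```text
white -0.04849309771044206 [ 0.51879418 -0.20411378] [[0.8, -1.3], [0.3, 0.2], [-0.0, 1.5], [-0.2, -0.2], [-0.9, -0.1]]
slots [[0.5234, -0.1082], [0.5203, -0.1722], [0.5172, -0.2361], [0.5141, -0.3]]
black 0.49713833369048854 [0.5555831 0.2168153] [[-0.3, -0.2], [-0.2, -0.2], [-0.0, 0.6], [0.4, -0.2]]
slots [[0.5098, 0.3012], [0.5403, 0.2449], [0.5708, 0.1887], [0.6014, 0.1324]]
stamp local [[0.081, 0.07], [0.084, 0.028], [0.116, 0.03]]
r [[0.506, -0.108], [0.541, -0.11]] [ 0.5239 -0.109 ]
b [[0.503, -0.172], [0.539, -0.173]] [ 0.5206 -0.1724]
g [[0.5, -0.235], [0.535, -0.238]] [ 0.5172 -0.2365]
y [[0.496, -0.3], [0.531, -0.302]] [ 0.5134 -0.3011]
```

View pics/white.png

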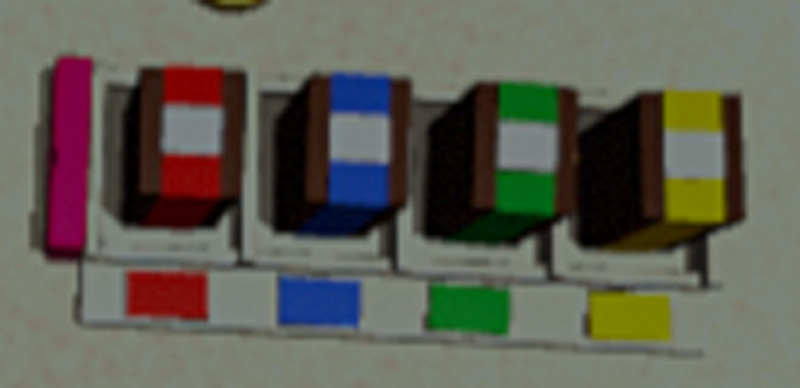

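All four boxes stand upright and aligned with the white rack, and the fits agree within about 2 mm. I'll start with yellow.

```bash
python3 -c "
from h import *
go(.5134,-.3011,.15,-.0485)"
```

```text
shift [ 0.3722 -0.1102  0.0809] turn -1.157 q [-1.34  0.15  1.44  0.    1.55 -0.13] tilt 0.06
```

Units first: shifts go in shares of 0.5 m and turns go in shares of 2 rad. So 0.27 m / 0.5 = 0.54, 0.22 m / 0.5 = 0.44, -0.85 rad / 2 = -0.425.

```bash
python3 -m inch '[[[0.11,-0.032,0,-0.085],[0.22,-0.064,0,-0.17],[0.33,-0.096,0,-0.255],[0.44,-0.128,0,-0.34],[0.54,-0.16,0,-0.425]]]' 1.0 && python3 -c "
from h import *
go(.5134,-.3011,.15,-.0485)"
```

```text
t: 0.72
tcp_pos: [0.4301, -0.3646, 0.2311]
ee_rot: [-2.574, -1.8, -0.0]
ft_force: [0.3, -0.6, 0.5]
opening: 1.001
grip_force: 0.0
shift [0.0882 0.0565 0.0811] turn -0.302 q [-0.84  0.13  1.46  0.    1.55 -0.49] tilt 0.02
```

Converted, 0.088 m / 0.5 = 0.176, 0.081 m / 0.5 = 0.162, -0.302 rad / 2 = -0.151.

```bash
python3 -m inch '[[[0.08,0.056,0.04,-0.075],[0.176,0.113,0.08,-0.151],[0.176,0.113,0.162,-0.151],[0.176,0.113,0.162,-0.151]]]' && python3 -c "
from h import *
go(.5134,-.3011,.045,-.0485)
cv2.imwrite('pics/w1.png',imaging.grab_frame('wrist'))"
```

```text
t: 1.23
tcp_pos: [0.5115, -0.302, 0.1474]
ee_rot: [-2.276, -2.158, 0.001]
ft_force: [0.0, -0.9, 0.1]
opening: 1.004
grip_force: 0.0
shift [0.0007 0.0023 0.1024] turn -0.005 q [-0.66  0.23  1.51 -0.    1.4  -0.61] tilt 0.32
```

View pics/w1.png

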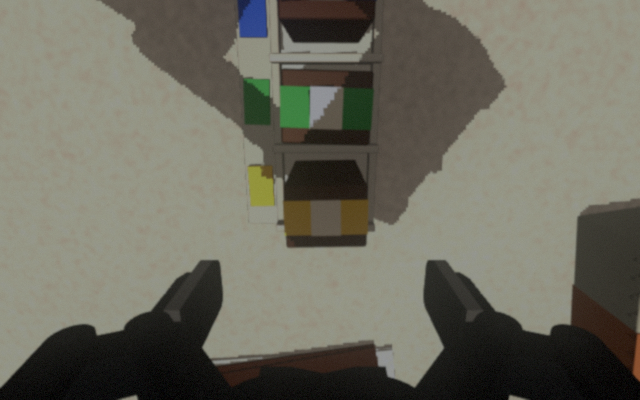

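The wrist view shows the yellow top at (325,218) px between the fingers, and green at (325,107). I'll confirm the position by ray casting.

```bash
python3 -c "
from h import *
print(plane('wrist',(325,218),.093),plane('wrist',(326,107),.093))
cs=monitor.get_state();c=imaging.camera_info('wrist');p=c['mtx']@(c['R']@[.5134,-.3011,.093]+c['t']);print(p/p[2])
go(.5134,-.3011,.045,-.0485)"
```

```text
[ 0.51418301 -0.30225918  0.093     ] [ 0.51816546 -0.23685172  0.093     ]
[323.61793929 216.27901862   1.        ]
shift [0.0019 0.0016 0.1048] turn -0.006 q [-0.66  0.23  1.51 -0.    1.41 -0.61] tilt 0.14
```

Converted, 0.105 m / 0.5 = 0.21, 0.09 m / 0.5 = 0.18.

```bash
python3 -m inch '[[[0.002,0.002,0.1,0],[0.002,0.002,0.18,0],[0.002,0.002,0.21,0],[0.002,0.002,0.21,0]]]' && python3 -c "
from h import *
go(.5134,-.3011,.045,-.0485)" && python3 -m inch '[[[0,0,0,0],[0,0,0,0],[0,0,0,0],[0,0,0,0],[0,0,0,0]]]' 0.0 50
```

```text
t: 1.78
tcp_pos: [0.5136, -0.303, 0.0463]
ee_rot: [2.281, 2.16, 0.0]
ft_force: [0.2, 0.9, 0.7]
opening: 1.0
grip_force: 0.0
shift [ 0.0019 -0.0003  0.0013] turn -0.006 q [-0.66  0.32  1.62  0.    1.2  -0.61] tilt 0.02
t: 2.4
tcp_pos: [0.5141, -0.3029, 0.0469]
ee_rot: [2.279, 2.159, 0.0]
ft_force: [-0.5, -0.6, 8.3]
opening: 0.585
grip_force: 51.8
```

Converted, -0.125 m / 0.5 = -0.25, -0.08 m / 0.5 = -0.16.

```bash
python3 -m inch '[[[0,0,-0.06,0],[0,0,-0.16,0],[0,0,-0.25,0],[0,0,-0.25,0]]]' && python3 -c "
from h import *
go(.5098,.3012,.175,.497)"
```

```text
t: 2.9
tcp_pos: [0.5147, -0.3032, 0.1747]
ee_rot: [2.276, 2.156, 0.002]
ft_force: [0.1, -0.3, -2.0]
opening: 0.581
grip_force: 52.5
shift [ 0.6032 -0.0374 -0.0028] turn -0.551 q [-0.66  0.22  1.47  0.    1.44 -0.61] tilt 0.38
```

Converted, 0.26 m / 0.5 = 0.52, 0.205 m / 0.5 = 0.41, -0.28 rad / 2 = -0.14.

```bash
python3 -m inch '[[[0.08,0,0,-0.02],[0.19,0,0,-0.05],[0.3,0,0,-0.08],[0.41,0,0,-0.11],[0.52,0,0,-0.14]]]' && python3 -c "
from h import *
go(.5098,.3012,.175,.497)"
```

```text
t: 3.52
tcp_pos: [0.527, -0.0409, 0.1697]
ee_rot: [-1.954, -2.459, 0.0]
ft_force: [0.5, 0.2, -0.9]
opening: 0.582
grip_force: 52.2
shift [ 0.3371  0.0605 -0.0052] turn -0.269 q [-0.22  0.08  1.64  0.    1.42 -0.45] tilt 0.04
```

Converted, 0.275 m / 0.5 = 0.55, 0.22 m / 0.5 = 0.44, -0.25 rad / 2 = -0.125.

```bash
python3 -m inch '[[[0.11,0.02,0,-0.025],[0.22,0.04,0,-0.05],[0.33,0.06,0,-0.075],[0.44,0.08,0,-0.1],[0.55,0.1,-0.006,-0.125]]]' && python3 -m inch '[[[0.1,0.02,0,-0.01],[0.1,0.02,0,-0.01],[0.1,0.02,0,-0.01]]]' && python3 -c "
from h import *
go(.5098,.3012,.175,.497)
c,s=np.cos(.497),np.sin(.497)"
```

```text
t: 4.15
tcp_pos: [0.5138, 0.2382, 0.1726]
ee_rot: [-1.632, -2.683, 0.001]
ft_force: [0.9, -0.3, -2.4]
opening: 0.579
grip_force: 52.2
t: 4.53
tcp_pos: [0.5003, 0.2853, 0.1727]
ee_rot: [-1.607, -2.699, 0.001]
ft_force: [-0.1, -0.5, -1.3]
opening: 0.579
grip_force: 52.2
shift [ 0.0094  0.0159 -0.0023] turn -0.001 q [ 0.38  0.18  1.52 -0.    1.44 -0.11] tilt 0.06
```

Converted, 0.08 m / 0.5 = 0.16, 0.0075 m / 0.5 = 0.015, -0.001 rad / 2 = -0.0005.

```bash
python3 -m inch '[[[0.015,0.032,0,-0.0005],[0.015,0.032,0.1,-0.0005],[0.015,0.032,0.16,-0.0005],[0.015,0.032,0.16,-0.0005]]]' && python3 -c "
from h import *
go(.5098,.3012,.0475,.497)
cv2.imwrite('pics/s1.png',cv2.resize(imaging.grab_frame('scene')[80:260,300:520],(733,600)))"
```

```text
t: 5.03
tcp_pos: [0.5104, 0.2981, 0.0913]
ee_rot: [-1.608, -2.696, 0.005]
ft_force: [0.7, 0.4, -0.9]
opening: 0.582
grip_force: 52.5
shift [0.003  0.0011 0.0438] turn -0.002 q [ 0.4   0.27  1.58 -0.    1.29 -0.1 ] tilt 0.24
```

View pics/s1.png

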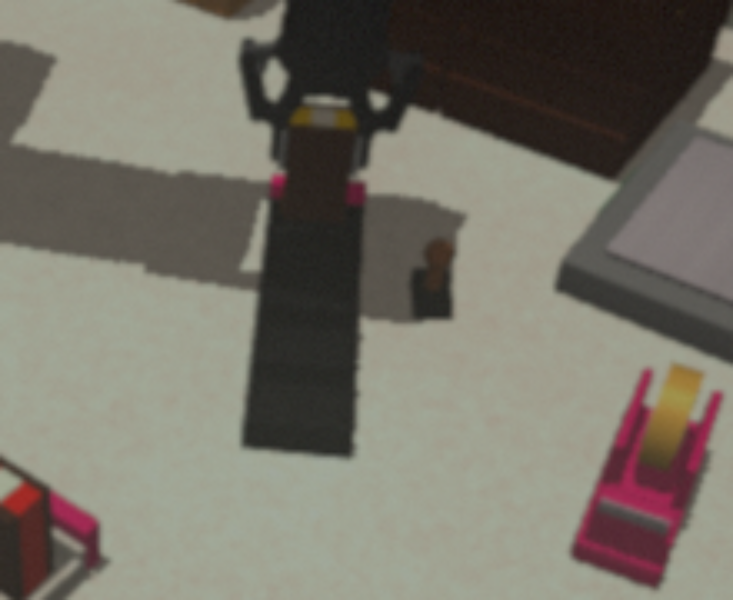

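The box is centred over the rack (crop x≈318) by the pink block, so I'll lower and release it.

Converted, 0.043 m / 0.5 = 0.086, 0.036 m / 0.5 = 0.072.

```bash
python3 -m inch '[[[0.002,0.002,0.04,0],[0.002,0.002,0.072,0],[0.002,0.002,0.086,0],[0.002,0.002,0.086,0]]]' && python3 -m inch '[[[0,0,0,0],[0,0,0,0],[0,0,0,0]]]' 0.9 && python3 -m inch '[[[0,0,-0.08,0],[0,0,-0.18,0],[0,0,-0.24,0]]]' && python3 -c "
from h import *
im=imaging.grab_frame('top');cv2.imwrite('pics/t1.png',im)
for b in blobs(im[120:230,90:280],'yellow',110,45): 
    m=cv2.moments(b);u=m['m10']/m['m00']+90,m['m01']/m['m00']+120;print(cv2.contourArea(b),u,plane('top',u,.093))
go(.5172,-.2365,.16,-.0485)"
```

```text
t: 5.58
tcp_pos: [0.5116, 0.301, 0.0505]
ee_rot: [-1.607, -2.699, 0.0]
ft_force: [-0.8, 0.6, -1.8]
opening: 0.581
grip_force: 52.5
t: 5.95
tcp_pos: [0.5116, 0.3012, 0.0507]
ee_rot: [1.607, 2.699, 0.001]
ft_force: [1.6, -0.0, -0.6]
opening: 0.901
grip_force: 0.0
t: 6.32
tcp_pos: [0.5119, 0.3013, 0.1732]
ee_rot: [1.606, 2.698, 0.003]
ft_force: [0.1, 0.2, -0.5]
opening: 0.9
grip_force: 0.0
shift [-0.4751 -0.2529  0.0152] turn 0.546 q [ 0.4   0.21  1.48  0.    1.45 -0.09] tilt 0.37
```

Converted, -0.245 m / 0.5 = -0.49, -0.195 m / 0.5 = -0.39, 0.29 rad / 2 = 0.145.

```bash
python3 -m inch '[[[-0.09,-0.048,0,0.025],[-0.19,-0.102,0,0.055],[-0.29,-0.156,0,0.085],[-0.39,-0.21,0,0.115],[-0.49,-0.262,0.02,0.145]]]' && python3 -c "
from h import *
im=imaging.grab_frame('top');cv2.imwrite('pics/t1.png',cv2.resize(im[100:260,80:500],(800,305)))
go(.5172,-.2365,.16,-.0485)"
```

```text
t: 7.0
tcp_pos: [0.5132, 0.0215, 0.1609]
ee_rot: [1.981, 2.436, 0.002]
ft_force: [0.6, 0.1, -0.5]
opening: 0.896
grip_force: 0.0
shift [-0.2485 -0.0456 -0.0003] turn 0.248 q [-0.12  0.06  1.69 -0.    1.4  -0.32] tilt 0.14
```

View pics/t1.png

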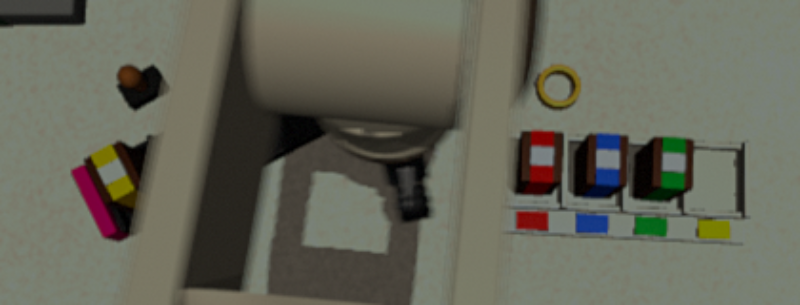

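Yellow stands upright in the slot next to pink (crop 115,172), and the other three are undisturbed. Green is next.

Converted, -0.247 m / 0.5 = -0.494, -0.22 m / 0.5 = -0.44, 0.248 rad / 2 = 0.124.

```bash
python3 -m inch '[[[-0.11,-0.02,0,0.0275],[-0.22,-0.04,0,0.055],[-0.33,-0.06,0,0.0825],[-0.44,-0.08,0,0.11],[-0.494,-0.0906,0,0.124]]]' 1.0 && python3 -m inch '[[[0,0,0,0],[0,0,0,0]]]' && python3 -c "
from h import *
go(.5172,-.2365,.047,-.0485)"
```

```text
t: 7.68
tcp_pos: [0.5192, -0.2304, 0.16]
ee_rot: [-2.27, -2.172, 0.0]
ft_force: [-0.2, 0.5, 0.1]
opening: 1.0
grip_force: 0.0
t: 7.92
tcp_pos: [0.5196, -0.2272, 0.1602]
ee_rot: [-2.266, -2.176, -0.0]
ft_force: [-0.4, -0.1, -0.4]
opening: 0.999
grip_force: 0.0
shift [-0.0094 -0.002   0.1132] turn 0.008 q [-0.55  0.17  1.56  0.    1.41 -0.51] tilt 0.03
```

Converted, 0.113 m / 0.5 = 0.226, 0.09 m / 0.5 = 0.18, 0.008 rad / 2 = 0.004.

```bash
python3 -m inch '[[[-0.0188,-0.004,0,0.004],[-0.0188,-0.004,0.08,0.004],[-0.0188,-0.004,0.18,0.004],[-0.0188,-0.004,0.226,0.004],[-0.0188,-0.004,0.226,0.004]]]' && python3 -c "
from h import *
go(.5172,-.2365,.047,-.0485)" && python3 -m inch '[[[0,0,0,0],[0,0,0,0],[0,0,0,0],[0,0,0,0],[0,0,0,0]]]' 0.0 50 && python3 -m inch '[[[0,0,-0.06,0],[0,0,-0.16,0],[0,0,-0.25,0],[0,0,-0.25,0]]]' && python3 -c "
from h import *
go(.5403,.2449,.175,.497)"
```

```text
t: 8.55
tcp_pos: [0.5165, -0.2364, 0.046]
ee_rot: [-2.273, -2.165, 0.001]
ft_force: [-0.3, -0.4, 1.0]
opening: 1.004
grip_force: 0.0
shift [-0.0001  0.0007 -0.001 ] turn 0.0 q [-0.56  0.27  1.69  0.    1.19 -0.52] tilt 0.17
t: 9.18
tcp_pos: [0.5179, -0.2374, 0.0488]
ee_rot: [2.274, 2.165, 0.001]
ft_force: [-0.1, 1.2, 6.3]
opening: 0.582
grip_force: 51.9
t: 9.68
tcp_pos: [0.5185, -0.2378, 0.1767]
ee_rot: [2.27, 2.162, 0.003]
ft_force: [-0.4, -0.9, -1.9]
opening: 0.577
grip_force: 52.3
shift [ 4.832e-01 -1.800e-03  1.000e-04] turn -0.546 q [-0.57  0.16  1.54  0.    1.44 -0.52] tilt 0.39
```

Converted, 0.24 m / 0.5 = 0.48, 0.19 m / 0.5 = 0.38, -0.29 rad / 2 = -0.145.

```bash
python3 -m inch '[[[0.08,0,0,-0.025],[0.18,0,0,-0.055],[0.28,0,0,-0.085],[0.38,0,0,-0.115],[0.48,0,0,-0.145]]]' && python3 -c "
from h import *
go(.5403,.2449,.175,.497)"
```

```text
t: 10.3
tcp_pos: [0.5285, 0.0042, 0.1718]
ee_rot: [-1.936, -2.474, 0.0]
ft_force: [0.6, -0.2, -0.7]
opening: 0.579
grip_force: 52.4
shift [ 0.2308  0.0693 -0.0032] turn -0.254 q [-0.14  0.08  1.63  0.    1.43 -0.38] tilt 0.03
```

Converted, 0.225 m / 0.5 = 0.45, 0.2 m / 0.5 = 0.4, -0.254 rad / 2 = -0.127.

```bash
python3 -m inch '[[[0.1,0.03,0,-0.0275],[0.2,0.06,0,-0.055],[0.3,0.09,0,-0.0825],[0.4,0.12,0,-0.11],[0.45,0.133,0,-0.127]]]' && python3 -m inch '[[[0,0,0,0],[0,0,0,0]]]' && python3 -c "
from h import *
go(.5403,.2449,.05,.497)"
```

```text
t: 10.92
tcp_pos: [0.5392, 0.2394, 0.1715]
ee_rot: [-1.605, -2.7, 0.001]
ft_force: [1.1, -1.1, -2.0]
opening: 0.58
grip_force: 52.4
t: 11.18
tcp_pos: [0.5396, 0.2365, 0.1719]
ee_rot: [-1.61, -2.697, 0.001]
ft_force: [0.7, 0.4, -0.6]
opening: 0.579
grip_force: 52.3
shift [0.0071 0.0047 0.1219] turn -0.002 q [ 0.28  0.21  1.49 -0.    1.44 -0.21] tilt 0.04
```

Converted, 0.08 m / 0.5 = 0.16, 0.05 m / 0.5 = 0.1, -0.002 rad / 2 = -0.001.

```bash
python3 -m inch '[[[0.012,0.0094,0,-0.001],[0.012,0.0094,0.1,-0.001],[0.012,0.0094,0.16,-0.001],[0.012,0.0094,0.16,-0.001]]]' && python3 -c "
from h import *
go(.5403,.2449,.05,.497)"
```

```text
t: 11.68
tcp_pos: [0.5402, 0.2439, 0.0905]
ee_rot: [-1.607, -2.697, 0.004]
ft_force: [0.9, -0.7, -0.8]
opening: 0.581
grip_force: 52.2
shift [0.0008 0.0007 0.0405] turn -0.001 q [ 0.29  0.27  1.58  0.    1.29 -0.2 ] tilt 0.21
```

Converted, 0.041 m / 0.5 = 0.082, 0.035 m / 0.5 = 0.07.

```bash
python3 -m inch '[[[0,0,0.04,0],[0,0,0.07,0],[0,0,0.082,0],[0,0,0.082,0]]]' && python3 -m inch '[[[0,0,0,0],[0,0,0,0],[0,0,0,0]]]' 0.9 && python3 -m inch '[[[0,0,-0.08,0],[0,0,-0.18,0],[0,0,-0.24,0]]]' && python3 -c "
from h import *
go(.5206,-.1724,.16,-.0485)"
```

```text
t: 12.18
tcp_pos: [0.5413, 0.2445, 0.0516]
ee_rot: [-1.607, -2.699, -0.0]
ft_force: [0.6, 0.0, -0.3]
opening: 0.58
grip_force: 52.2
t: 12.55
tcp_pos: [0.5413, 0.2446, 0.0517]
ee_rot: [1.607, 2.699, 0.001]
ft_force: [0.2, 0.5, 0.2]
opening: 0.902
grip_force: 0.0
t: 12.92
tcp_pos: [0.5416, 0.2447, 0.1741]
ee_rot: [1.606, 2.698, 0.003]
ft_force: [-0.6, 0.3, -0.4]
opening: 0.897
grip_force: 0.0
shift [-0.3566 -0.2173  0.0137] turn 0.546 q [ 0.29  0.21  1.48  0.    1.45 -0.2 ] tilt 0.15
```

Converted, -0.225 m / 0.5 = -0.45, -0.18 m / 0.5 = -0.36, 0.34 rad / 2 = 0.17.

```bash
python3 -m inch '[[[-0.09,-0.054,0,0.03],[-0.18,-0.11,0,0.065],[-0.27,-0.164,0,0.1],[-0.36,-0.22,0,0.135],[-0.45,-0.274,0.02,0.17]]]' 1.0 && python3 -c "
from h import *
go(.5206,-.1724,.16,-.0485)"
```

```text
t: 13.55
tcp_pos: [0.528, -0.0203, 0.1621]
ee_rot: [2.042, 2.385, 0.002]
ft_force: [0.8, -0.5, 0.4]
opening: 0.999
grip_force: 0.0
shift [-0.1492 -0.0308  0.0022] turn 0.203 q [-0.18  0.09  1.65  0.    1.4  -0.34] tilt 0.11
```

Converted, -0.149 m / 0.5 = -0.298, -0.14 m / 0.5 = -0.28, 0.203 rad / 2 = 0.1015.

```bash
python3 -m inch '[[[-0.1,-0.02,0,0.035],[-0.2,-0.042,0,0.07],[-0.28,-0.058,0,0.1],[-0.298,-0.0616,0,0.1015]]]' && python3 -m inch '[[[0,0,0,0],[0,0,0,0]]]' && python3 -c "
from h import *
go(.5206,-.1724,.047,-.0485)"
```

```text
t: 14.05
tcp_pos: [0.5206, -0.1726, 0.1613]
ee_rot: [2.275, 2.166, -0.0]
ft_force: [0.0, 1.1, 0.5]
opening: 1.0
grip_force: 0.0
t: 14.3
tcp_pos: [0.521, -0.1695, 0.1614]
ee_rot: [-2.27, -2.171, -0.0]
ft_force: [0.0, -0.6, 0.3]
opening: 0.998
grip_force: 0.0
shift [-0.003  -0.0003  0.1144] turn 0.004 q [-0.46  0.13  1.61  0.    1.41 -0.41] tilt 0.02
```

Converted, 0.114 m / 0.5 = 0.228, 0.08 m / 0.5 = 0.16, 0.004 rad / 2 = 0.002.

```bash
python3 -m inch '[[[-0.006,0,0.06,0.002],[-0.006,0,0.16,0.002],[-0.006,0,0.228,0.002],[-0.006,0,0.228,0.002]]]' && python3 -c "
from h import *
go(.5206,-.1724,.047,-.0485)" && python3 -m inch '[[[0,0,0,0],[0,0,0,0],[0,0,0,0],[0,0,0,0],[0,0,0,0]]]' 0.0 50 && python3 -m inch '[[[0,0,-0.06,0],[0,0,-0.16,0],[0,0,-0.25,0],[0,0,-0.25,0]]]' && python3 -c "
from h import *
go(.5708,.1887,.175,.497)"
```

```text
t: 14.8
tcp_pos: [0.5197, -0.1719, 0.0455]
ee_rot: [-2.272, -2.164, 0.002]
ft_force: [0.5, -0.2, 1.1]
opening: 0.998
grip_force: 0.0
shift [-0.0004  0.0009 -0.0015] turn 0.0 q [-0.46  0.23  1.73  0.    1.18 -0.41] tilt 0.24
t: 15.42
tcp_pos: [0.5216, -0.1738, 0.0492]
ee_rot: [2.274, 2.164, 0.002]
ft_force: [-0.1, 2.1, 7.7]
opening: 0.579
grip_force: 51.7
t: 15.92
tcp_pos: [0.5221, -0.1742, 0.1768]
ee_rot: [2.271, 2.161, 0.004]
ft_force: [0.6, -0.2, -2.3]
opening: 0.578
grip_force: 52.4
shift [0.3649 0.0305 0.001 ] turn -0.547 q [-0.46  0.12  1.58  0.    1.43 -0.41] tilt 0.41
```

Converted, 0.23 m / 0.5 = 0.46, 0.185 m / 0.5 = 0.37, -0.34 rad / 2 = -0.17.

```bash
python3 -m inch '[[[0.08,0.006,0,-0.03],[0.18,0.014,0,-0.065],[0.28,0.022,0,-0.1],[0.37,0.03,0,-0.135],[0.46,0.038,0,-0.17]]]' && python3 -c "
from h import *
go(.5708,.1887,.175,.497)"
```

```text
t: 16.55
tcp_pos: [0.551, 0.0568, 0.172]
ee_rot: [-1.874, -2.521, 0.0]
ft_force: [-0.2, -0.9, -0.4]
opening: 0.581
grip_force: 52.3
shift [ 0.1206  0.057  -0.003 ] turn -0.205 q [-0.04  0.13  1.58  0.    1.43 -0.33] tilt 0.02
```

Converted, 0.119 m / 0.5 = 0.238, 0.08 m / 0.5 = 0.16, -0.205 rad / 2 = -0.1025.

```bash
python3 -m inch '[[[0.08,0.04,0,-0.035],[0.16,0.08,0,-0.07],[0.238,0.114,0,-0.1025],[0.238,0.114,0,-0.1025]]]' && python3 -m inch '[[[0,0,0,0],[0,0,0,0]]]' && python3 -c "
from h import *
go(.5708,.1887,.05,.497)"
```

```text
t: 17.05
tcp_pos: [0.5714, 0.188, 0.1715]
ee_rot: [-1.604, -2.7, 0.0]
ft_force: [0.6, 0.1, -2.1]
opening: 0.58
grip_force: 52.3
t: 17.3
tcp_pos: [0.5717, 0.1846, 0.1722]
ee_rot: [-1.611, -2.697, 0.0]
ft_force: [0.0, 0.5, -1.4]
opening: 0.579
grip_force: 52.4
shift [0.004  0.0011 0.1222] turn -0.003 q [ 0.18  0.23  1.46 -0.    1.45 -0.31] tilt 0.01
```

Converted, 0.08 m / 0.5 = 0.16, 0.04 m / 0.5 = 0.08, -0.003 rad / 2 = -0.0015.

```bash
python3 -m inch '[[[0.005,0.002,0.08,-0.0015],[0.005,0.002,0.16,-0.0015],[0.005,0.002,0.16,-0.0015]]]' && python3 -c "
from h import *
go(.5708,.1887,.05,.497)" && python3 -m inch '[[[0,0,0.04,0],[0,0,0.07,0],[0,0,0.082,0],[0,0,0.082,0]]]' && python3 -c "
from h import *
go(.5708,.1887,.05,.497)"
```

```text
t: 17.68
tcp_pos: [0.5701, 0.1871, 0.09]
ee_rot: [-1.605, -2.696, 0.005]
ft_force: [-0.6, 0.2, -1.7]
opening: 0.583
grip_force: 52.4
shift [0.001  0.0016 0.04  ] turn -0.0 q [ 0.19  0.29  1.56  0.    1.3  -0.31] tilt 0.28
t: 18.18
tcp_pos: [0.5716, 0.1881, 0.0517]
ee_rot: [-1.606, -2.7, -0.0]
ft_force: [0.6, 0.1, -1.7]
opening: 0.585
grip_force: 52.4
shift [ 0.0009 -0.0004  0.0017] turn 0.001 q [ 0.19  0.33  1.6   0.    1.22 -0.31] tilt 0.01
```

Converted, -0.12 m / 0.5 = -0.24, -0.09 m / 0.5 = -0.18.

```bash
python3 -m inch '[[[0,0,0,0],[0,0,0,0],[0,0,0,0]]]' 0.9 && python3 -m inch '[[[0,0,-0.08,0],[0,0,-0.18,0],[0,0,-0.24,0]]]' && python3 -c "
from h import *
go(.5239,-.109,.16,-.0485)"
```

```text
t: 18.55
tcp_pos: [0.5716, 0.1883, 0.0517]
ee_rot: [1.605, 2.7, 0.001]
ft_force: [0.2, -0.1, 0.7]
opening: 0.9
grip_force: 0.0
t: 18.92
tcp_pos: [0.5719, 0.1883, 0.1741]
ee_rot: [1.605, 2.699, 0.003]
ft_force: [0.1, 0.6, 0.2]
opening: 0.897
grip_force: 0.0
shift [-0.2383 -0.1842  0.0138] turn 0.547 q [ 0.19  0.23  1.46  0.    1.45 -0.31] tilt 0.14
```

Converted, -0.195 m / 0.5 = -0.39, -0.155 m / 0.5 = -0.31, 0.48 rad / 2 = 0.24.

```bash
python3 -m inch '[[[-0.07,-0.056,0,0.045],[-0.15,-0.116,0,0.095],[-0.23,-0.176,0,0.145],[-0.31,-0.236,0.01,0.195],[-0.39,-0.3,0.02,0.24]]]' 1.0 && python3 -c "
from h import *
go(.5239,-.109,.16,-.0485)"
```

```text
t: 19.55
tcp_pos: [0.5325, -0.0563, 0.1615]
ee_rot: [2.204, 2.238, 0.001]
ft_force: [0.6, 0.6, 0.2]
opening: 0.997
grip_force: 0.0
shift [-0.0526 -0.0094  0.0015] turn 0.064 q [-0.25  0.1   1.63  0.    1.4  -0.26] tilt 0.03
```

Converted, -0.0526 m / 0.5 = -0.1052, -0.03 m / 0.5 = -0.06, 0.064 rad / 2 = 0.032.

```bash
python3 -m inch '[[[-0.06,-0.01,0,0.0175],[-0.1052,-0.0188,0,0.032],[-0.1052,-0.0188,0,0.032],[-0.1052,-0.0188,0,0.032]]]' && python3 -c "
from h import *
im=imaging.grab_frame('top');cv2.imwrite('pics/t2.png',cv2.resize(im[100:260,80:500],(800,305)))
go(.5239,-.109,.047,-.0485)"
```

```text
t: 20.05
tcp_pos: [0.5245, -0.1071, 0.1614]
ee_rot: [-2.271, -2.17, -0.0]
ft_force: [0.1, 0.1, 0.5]
opening: 0.995
grip_force: 0.0
shift [-0.0023 -0.0005  0.1144] turn 0.003 q [-0.35  0.1   1.63  0.    1.41 -0.3 ] tilt 0.02
```

View pics/t2.png

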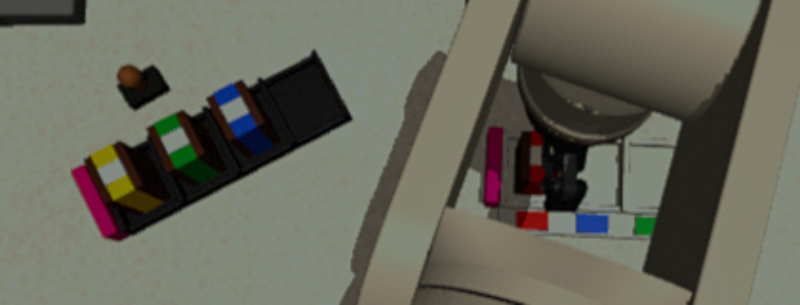

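Yellow, green and blue stand upright in the first three slots from pink (crop 110, 178 and 237). The last slot is empty, and the gripper is over red.

Converted, 0.114 m / 0.5 = 0.228, 0.08 m / 0.5 = 0.16, 0.003 rad / 2 = 0.0015.

```bash
python3 -m inch '[[[-0.0046,0,0.06,0.0015],[-0.0046,0,0.16,0.0015],[-0.0046,0,0.228,0.0015],[-0.0046,0,0.228,0.0015]]]' && python3 -c "
from h import *
go(.5239,-.109,.047,-.0485)" && python3 -m inch '[[[0,0,0,0],[0,0,0,0],[0,0,0,0],[0,0,0,0],[0,0,0,0]]]' 0.0 50 && python3 -m inch '[[[0,0,-0.06,0],[0,0,-0.16,0],[0,0,-0.25,0],[0,0,-0.25,0]]]' && python3 -c "
from h import *
go(.6014,.1324,.175,.497)"
```

```text
t: 20.6
tcp_pos: [0.5232, -0.1086, 0.0455]
ee_rot: [-2.271, -2.165, 0.003]
ft_force: [0.4, -0.8, 0.8]
opening: 0.998
grip_force: 0.0
shift [-0.0004  0.0007 -0.0015] turn 0.001 q [-0.35  0.21  1.77  0.    1.17 -0.3 ] tilt 0.24
t: 21.22
tcp_pos: [0.5252, -0.11, 0.0491]
ee_rot: [2.274, 2.165, 0.002]
ft_force: [-0.5, 1.7, 7.9]
opening: 0.581
grip_force: 51.7
t: 21.72
tcp_pos: [0.5258, -0.1103, 0.1768]
ee_rot: [2.271, 2.162, 0.005]
ft_force: [0.6, 0.1, -1.1]
opening: 0.581
grip_force: 52.4
shift [0.2461 0.0637 0.0017] turn -0.546 q [-0.35  0.09  1.61  0.    1.43 -0.3 ] tilt 0.41
```

Converted, 0.195 m / 0.5 = 0.39, 0.155 m / 0.5 = 0.31, -0.44 rad / 2 = -0.22.

```bash
python3 -m inch '[[[0.07,0.018,0,-0.04],[0.15,0.04,0,-0.085],[0.23,0.06,0,-0.13],[0.31,0.08,0,-0.175],[0.39,0.1,0,-0.22]]]' && python3 -m inch '[[[0.04,0.02,0,-0.025],[0.04,0.02,0,-0.025],[0.04,0.02,0,-0.025]]]' && python3 -c "
from h import *
go(.6014,.1324,.175,.497)"
```

```text
t: 22.35
tcp_pos: [0.5838, 0.0838, 0.1719]
ee_rot: [-1.744, -2.613, 0.0]
ft_force: [0.7, -0.2, -1.4]
opening: 0.576
grip_force: 52.3
t: 22.72
tcp_pos: [0.5852, 0.1043, 0.172]
ee_rot: [-1.683, -2.652, 0.001]
ft_force: [0.1, -1.4, -1.2]
opening: 0.581
grip_force: 52.3
shift [ 0.0186  0.0266 -0.003 ] turn -0.057 q [ 0.05  0.22  1.48 -0.    1.45 -0.39] tilt 0.03
```

Converted, 0.08 m / 0.5 = 0.16, 0.05 m / 0.5 = 0.1, -0.057 rad / 2 = -0.0285.

```bash
python3 -m inch '[[[0.035,0.0532,0,-0.0285],[0.035,0.0532,0,-0.0285],[0.035,0.0532,0.1,-0.0285],[0.035,0.0532,0.16,-0.0285],[0.035,0.0532,0.16,-0.0285]]]' && python3 -c "
from h import *
go(.6014,.1324,.05,.497)"
```

```text
t: 23.35
tcp_pos: [0.6007, 0.1308, 0.0904]
ee_rot: [-1.606, -2.696, 0.004]
ft_force: [-0.8, 0.3, -0.5]
opening: 0.581
grip_force: 52.5
shift [0.001  0.0015 0.0404] turn -0.001 q [ 0.09  0.32  1.52 -0.    1.3  -0.41] tilt 0.23
```

Converted, 0.041 m / 0.5 = 0.082, 0.035 m / 0.5 = 0.07.

```bash
python3 -m inch '[[[0,0.001,0.04,0],[0,0.001,0.07,0],[0,0.001,0.082,0],[0,0.001,0.082,0]]]' && python3 -m inch '[[[0,0,0,0],[0,0,0,0],[0,0,0,0]]]' 0.9 && python3 -m inch '[[[0,0,-0.08,0],[0,0,-0.18,0],[0,0,-0.24,0]]]' && python3 -m inch '[[[-0.1,-0.06,0,0],[-0.2,-0.12,0,0],[-0.3,-0.18,0,0],[-0.4,-0.24,0,0],[-0.48,-0.3,0,0]]]' && python3 -m inch '[[[0,0,0,0],[0,0,0,0]]]' && python3 -c "
from h import *
a=imaging.grab_frame('top')[100:260,80:320];b=imaging.grab_frame('scene')[60:260,320:620]
cv2.imwrite('pics/t3.png',cv2.resize(a,(800,533)));cv2.imwrite('pics/s3.png',cv2.resize(b,(800,533)))"
```

```text
t: 23.85
tcp_pos: [0.6024, 0.1322, 0.0511]
ee_rot: [-1.605, -2.7, 0.0]
ft_force: [-0.2, -0.0, -1.3]
opening: 0.58
grip_force: 52.5
t: 24.22
tcp_pos: [0.6026, 0.1323, 0.0517]
ee_rot: [1.605, 2.7, 0.001]
ft_force: [-0.3, -0.9, 0.6]
opening: 0.896
grip_force: 0.0
t: 24.6
tcp_pos: [0.6029, 0.1323, 0.1742]
ee_rot: [1.604, 2.699, 0.003]
ft_force: [0.1, 0.6, -1.1]
opening: 0.903
grip_force: 0.0
t: 25.22
tcp_pos: [0.585, -0.1525, 0.1715]
ee_rot: [1.606, 2.7, 0.0]
ft_force: [0.2, -0.1, 0.0]
opening: 0.899
grip_force: 0.0
t: 25.48
tcp_pos: [0.5853, -0.15, 0.1714]
ee_rot: [-1.606, -2.7, -0.001]
ft_force: [-0.2, 0.5, -0.0]
opening: 0.9
grip_force: 0.0
```

View pics/t3.png

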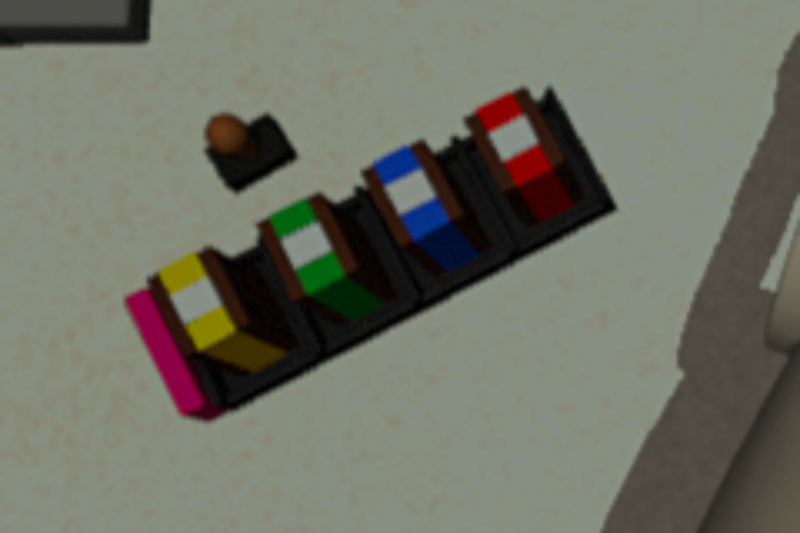

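View pics/s3.png

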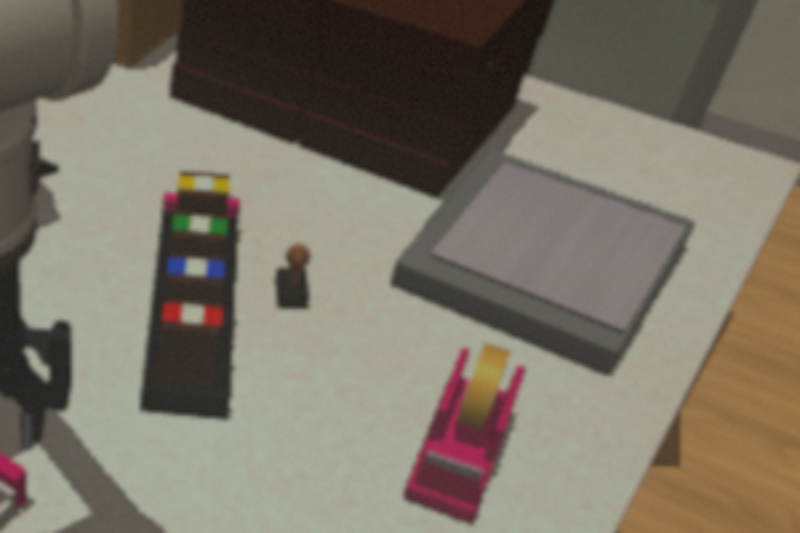

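Both views show yellow, green, blue and red in order from the pink end, upright and each in its own slot. In the top crop their tops are at (195,300), (307,245), (410,190) and (513,137). The gripper is clear of everything, so I'm handing in.

```bash
python3 -c "
from rig import bot
print(bot.hand_in())"
```

```text
the job is handed in; nothing more can be done
None
```

All four boxes stand upright in the black rack in reverse order (yellow, green, blue, red from its pink end), and the job was handed in at about 25.5 s of the allowed 99 s; the verdict was not returned.

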